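# Lay the tube carton on its dispensing board

### The job

Clear the brown bottle out of the way first: stand it upright in the yellow spill tray. Then slide the standing tube carton, still upright, until its foot is against the near edge of the white board, and tip it away from you over that edge so it lies on the board with its window of orange caps facing up; finally push it along the board, straight and on the board's middle, until its far end is fully home against the blue backstop. Do not bump the ring stand and its glass funnel, do not knock the bottle over, and leave everything else on the bench where it is.

Things in the scene. Friction and masses are not known exactly. Their poses are not given: they have to be found in the camera images.
- board: White board fixed on the bench: 170 long (its x) by 170 wide (y) by 12 mm thick, a thin blue line along its near edge. Origin: middle of the near edge, at bench height; x points along the board away from the robot, z up. The near edge is a square 12 mm step, the stop that the carton tips over.
- backstop (a point): Middle of the near face of the blue backstop, at the board's top (board x 170, z 12 mm). The wall crosses the board's far end, 10 mm thick, its top 45 mm above the bench. The carton's far end belongs against it.
- carton: White carton, blue band round its foot, full of tubes: 68 deep (its x) by 105 wide (y) by 150 mm tall (z), 0.3 to 0.65 kg. Origin: centre of its underside; z to its top, x away from the robot. Starts upright on the bench, 2 to 30 mm short of the board's near edge, up to 7 degrees askew, up to 18 mm off the board's middle. Lying home, its x points down and its z along the board's x.
- window (a point): Middle of the carton's window face (its -x side, 80 mm up): a paper window with 16 orange caps, towards the robot at first. Push here low (under 50 mm high) to slide the carton; pushed high (over 110 mm) it tips, on the spot if its foot is not yet stopped.
- carton_top (a point): Centre of the carton's top face (150 mm from its origin along its z).
- stand: Fixed ring stand holding a glass funnel low over the board's near edge. Origin: on the bench under the ring's centre; z up. Ring: 100 mm outside diameter, 276 mm high. A 10 mm rod at that height runs along the stand's +x to a 12 mm post, 240 mm from the origin and 370 mm tall, on a foot 80 (x) by 140 (y) by 12 mm centred 250 mm along x.
- funnel_tip (a point): Lower tip of the glass funnel, 215 mm above the bench. It widens from 18 mm diameter at 232 mm height to 100 mm at the rim, 290 to 296 mm high. A vertical gripper cannot push high on the carton below it: lean the gripper back towards the robot by 20 to 40 degrees.
- bottle: Brown reagent bottle with a white label and blue cap, standing loose on the bench between the robot and the carton, close to the carton's window face: body 54 mm in diameter up to 132 mm, cap 38 mm in diameter, 160 mm tall in all, about 0.25 kg. Origin: centre of its underside, z up.
- tray: Yellow square spill tray fixed on the bench, to the left or right of the board: 130 by 130 mm outside, walls 5 mm thick and 15 mm high, inner floor 5 mm above the bench. Origin: centre of its underside.
- tipbox: Bystander: loose blue box with a clear lid, 120 by 85 by 80 mm high, across from the tray. Origin: underside centre.
- jar: Bystander: loose white jar with green cap, 56 mm in diameter, 80 mm high, to the right of the carton. Origin: underside centre.
- pot: Bystander: loose orange pot with white cap, 52 mm in diameter, 65 mm high, to the left of the carton. Origin: underside centre.
- beaker: Bystander: loose glass beaker, 70 mm in diameter, 90 mm high, to the right of the board. Origin: underside centre.
- flask: Bystander: loose green conical flask with a red stopper, 84 mm in diameter, 145 mm high, right. Origin: underside centre.

How it is judged:
By the outcome, as a careful person would: the job done as asked, in the order asked, and still so for the second after the job is handed in, with the robot touching nothing.
It also fails if it takes over 67 s, if anything falls off the work surface, if the arm or the gripper's body presses on something with over 40 N, if the wrist force passes 120 N, or if a joint passes its speed limit or range.

### The arm

A 6-joint arm with a two-finger parallel gripper is mounted at the origin on the work surface. World frame = base frame: x ahead of the robot, y to its left, z up, the work surface at z = 0. Lengths are in m, angles in rad, forces in N, time in s.
With the tool pointing down it reaches from about 0.35 to 0.8 m from the base axis. Payload 7.3 kg.
Tool frame: the origin (TCP) lies between the finger pads; the fingertips stand 25 mm ahead of it and the grasp point (between the pads) lies 6 mm ahead of it (r.tip_extent is the distance from the TCP to the fingertips, in m); z points along the fingers, y is the line along which they close (so a half turn about z gives the same grasp; the last joint's range is limited). The gripper opens to 85 mm and grips with 20 to 120 N. Pads are 22 mm wide; open, the fingers measure 114 mm over their backs; the gripper's body (76 mm by 85 mm) begins 54 mm behind the grasp point. The pads swing forward as they close: fully open they stand 13 mm farther back than shut.
Start: joints at [-1.36, 0.342, 1.524, -0, 1.275, -0.146], TCP at [0.183, -0.492, 0.256] pointing down, gripper open.
Joint ranges: [-2.53, 2.53], [-0.77, 2.02], [0.04, 2.7], [-1, 4.14], [0.28, 2.66], [-3.11, 3.11]. Speed limits (rad/s): [2.57, 2.57, 3.14, 3.14, 3.14, 3.14].

### API

Orientations are given as a unit quaternion [x, y, z, w].
In Python, from workcell import r, command_gripper, optics gives the robot as it stands. The module is installed in compiled form; this text tells all that it offers. Calls block until the motion is done:
- r.reach(position, orientation): joint-space move of the TCP to a pose.
- r.move_straight(position, orientation=None, speed=0.15, max_force=None): straight line of the TCP; orientation=None keeps the orientation; speed is the mean speed in m/s. With max_force (N) it stops when the force on the tool has changed by that much, and returns True; else False.
- r.movej(angles): joint-space move.
- command_gripper(opening, force=None): finger opening in m; force is the grip in N (None keeps the last); returns when the fingers have stopped.
- r.hold(seconds).
- r.solve_ik(position, orientation): joint angles nearest the present ones, or None.
- r.read_state(): the state.
- optics.get_image(name): name is "scene" or "side" or "wrist"; returns (picture, depth): 400x640x3 uint8, red, green, blue; 400x640 float32, m along the optical axis (not along the pixel's ray), 0 where there is no reading.
- optics.camera_model(name): a dict with "K" (3x3 intrinsics, pixels), "R" (3x3) and "t" (3): a world point X has camera coordinates R X + t; the wrist camera has in their place "tool_from_camera" (4x4, takes a point from camera to tool coordinates, whose origin is the TCP and whose axes are the flange's). Camera axes: x right, y down, z forward; pixel columns grow to the right and rows downward; lengths in m; the calibration is good to about 2 mm. A picture is of the moment at which its call begins: read the wrist's pose just before it. camera_model takes no time and is no camera call.
A pose or a line that the arm cannot do raises r.PlanningError and nothing moves.
- r.finish_job(): hands the job in; it is judged then, once.
The state is a dict: "time_s": time; "joint_positions": joint angles; "dq": joint speeds; "tau": joint torques, N m; "eef_pos": TCP position; "eef_rot": TCP orientation; "contact_force": force on the tool from outside, world axes, zero at the start; "torque": the same for the moment, N m; "grip_width": finger opening in m; "grip_force": force on a finger pad.
Only numpy, scipy, OpenCV 4.12 (cv2) and the standard library are available. Lean on these libraries where they do the work, as an engineer would, in place of code of your own. Each camera call takes 0.05 s, during which the arm holds its last target. There are 200 camera calls.

## Working session

There is one attempt and no reset: what is moved stays moved. The work goes in short steps, each a Python script; the robot and the scene stay as the last script left them, time stands still between calls to the robot, and variables do not carry over. Pictures are saved under pics/ and viewed, at most 10 in all, crops included, and the job is handed in when it is done.

```bash
mkdir -p pics; ls; python3 - <<'E'
from workcell import r, command_gripper, optics
import cv2, numpy as np
for n in ("scene","side"):
    p,d=optics.get_image(n); m=optics.camera_model(n)
    cv2.imwrite(f"pics/{n}0.png",p[:,:,::-1]); np.savez(f"pics/{n}0.npz",p=p,d=d,**{k:np.array(v) for k,v in m.items()})
    print(n,np.round(m["K"],1).tolist(),np.round(-np.array(m["R"]).T@m["t"],3),np.round(np.array(m["R"])[2],2))
s=r.read_state(); print(s["time_s"],s["eef_rot"],r.tip_extent)
E
```

```text
pics
scene [[372.6, 0.0, 320.0], [0.0, 372.6, 205.7], [0.0, 0.0, 1.0]] [ 1.06  -0.263  0.863] [-0.54  0.26 -0.8 ]
side [[387.1, 0.0, 316.8], [0.0, 387.1, 201.0], [0.0, 0.0, 1.0]] [0.514 0.72  0.726] [ 0.07 -0.78 -0.62]
0.1 [ 9.84131616e-01  1.77438732e-01 -1.64110426e-05 -6.77497862e-04] 0.025
```

View pics/scene0.png

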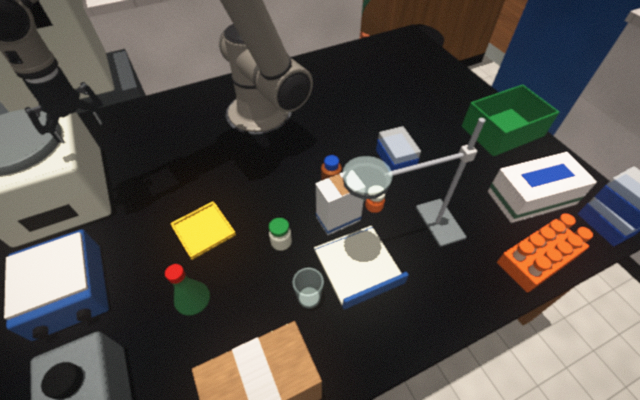

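View pics/side0.png

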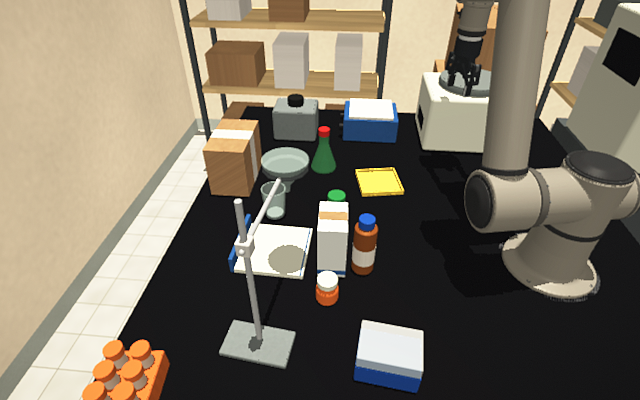

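The scene view shows the yellow tray (203,230), carton (338,203), board (362,265) with its backstop at the far edge, and the bottle cap (331,163) behind the funnel (367,178). The side view shows the bottle (366,245), carton (333,237), board (272,250), stand post (250,290) and tray (380,181).

```bash
cat > seg.py <<'E'
import numpy as np, cv2
def load(n):
    z=np.load(f"pics/{n}.npz"); return z["p"],z["d"],z["K"],z["R"],z["t"]
def cloud(d,K,R,t):
    v,u=np.mgrid[:d.shape[0],:d.shape[1]]
    X=np.stack([(u-K[0,2])/K[0,0]*d,(v-K[1,2])/K[1,1]*d,d],-1)
    W=(X-t)@R; W[d<=0]=np.nan; return W
def hsv(p): return cv2.cvtColor(p,cv2.COLOR_RGB2HSV)
def ray(u,v,z,K,R,t):
    "pixel ray cut with plane at height z"
    c=-R.T@t; w=R.T@np.linalg.solve(K,[u,v,1]); return c+w*(z-c[2])/w[2]
E
python3 - <<'E'
from seg import *
def rect(P): 
    c,s,a=cv2.minAreaRect((P[:,:2]*1000).astype(np.float32)); return np.round(c,1),np.round(s,1),round(a,1)
for n in ("scene0","side0"):
    p,d,K,R,t=load(n); W=cloud(d,K,R,t); h=hsv(p).astype(int); H,S,V=h[...,0],h[...,1],h[...,2]
    x,y,z=W[...,0],W[...,1],W[...,2]
    area=(x>.25)&(x<.95)&(abs(y)<.45)
    def rep(name,m,k=3):
        m=cv2.morphologyEx((m&area).astype(np.uint8),cv2.MORPH_OPEN,np.ones((k,k)))
        nn,l,st,ce=cv2.connectedComponentsWithStats(m)
        for i in range(1,nn):
            if st[i,4]>25:
                P=W[l==i]; print(n,name,st[i,4],ce[i].round(),rect(P),"z",np.round(np.nanpercentile(P[:,2],[2,50,98])*1000))
    rep("board",(z>.006)&(z<.018)&(S<70)&(V>110))
    rep("cartontop",(z>.143)&(z<.158)&(S<90)&(V>110),2)
    rep("yellow",(H>22)&(H<35)&(S>150)&(V>120))
    rep("blue",(H>100)&(H<125)&(S>130)&(V>60),2)
    rep("orange/brown",(H>3)&(H<20)&(S>130)&(V>60),2)
    rep("green",(H>50)&(H<85)&(S>100)&(V>60),2)
    rep("ring z",(z>.265)&(z<.30),2)
    rep("post",(z>.30)&(z<.38)&(x>.5)&(y>0.15),1)
E
```

```text
scene0 board 363 [430. 210.] (array([641.6, 289.4]), array([75.5, 68.5]), 81.2) z [10. 13. 16.]
scene0 board 603 [447. 230.] (array([695.1, 285. ]), array([79.2, 99.1]), 82.6) z [10. 13. 16.]
scene0 board 3595 [356. 262.] (array([681.1,  18.8]), array([171.4, 160.2]), 88.1) z [ 9. 13. 16.]
scene0 cartontop 415 [330. 191.] (array([542.4,  18.6]), array([66.8, 64.1]), 1.1) z [139. 150. 153.]
scene0 yellow 1717 [203. 230.] (array([ 413. , -309.1]), array([127.9, 134.2]), 10.5) z [ 3.  6. 17.]
scene0 blue 308 [393. 159.] (array([538.8, 246.8]), array([135.6, 334.4]), 59.5) z [  2.  37. 281.]
scene0 blue 189 [332. 162.] (array([401.7, 100. ]), array([ 33.6, 193.9]), 53.8) z [  1. 160. 163.]
scene0 blue 431 [379. 289.] (array([783.4,  28. ]), array([ 22.4, 190.3]), 4.0) z [ 0. 33. 48.]
scene0 orange/brown 159 [331. 173.] (array([480.5,  57.5]), array([ 36.5, 293.7]), 59.5) z [ -0. 133. 152.]
scene0 orange/brown 207 [375. 207.] (array([557.2, 161.6]), array([33.6, 68.5]), 0.5) z [-1. 18. 43.]
scene0 orange/brown 2349 [533. 261.] (array([884.4, 416.5]), array([100.9, 136.7]), 8.1) z [ 1. 52.
[... 2898 characters left out ...]
ge/brown 154 [362. 270.] (array([459.4,  70.5]), array([54.2, 24.5]), 11.3) z [-1.  9. 24.]
side0 orange/brown 343 [328. 297.] (array([532.7, 157.1]), array([66.7, 34.7]), 41.0) z [-1. 21. 42.]
side0 orange/brown 3003 [133. 370.] (array([887.7, 377.4]), array([ 82.8, 166.6]), 19.9) z [-0. 88. 97.]
side0 green 604 [324. 159.] (array([ 576. , -455.4]), array([233.8,  75.7]), 78.2) z [ -1.  39. 111.]
side0 green 201 [337. 196.] (array([ 537.8, -132. ]), array([248.6,  47.4]), 88.7) z [ -0.  80. 150.]
side0 ring z 2034 [275. 186.] (array([675.5, -79.6]), array([131. , 752.5]), 6.4) z [  1. 291. 297.]
side0 post 301 [240. 217.] (array([675. , 279.2]), array([12. , 13.7]), 42.9) z [302. 341. 370.]
```

```bash
python3 - <<'E'
from seg import *
from scipy.optimize import least_squares
def rect(P):
    c,s,a=cv2.minAreaRect((P[:,:2]*1000).astype(np.float32)); return np.round(c,1),np.round(s,1),round(a,1)
def circ(P,r):
    f=lambda q:np.hypot(*(P[:,:2]-q[:2]).T)-r
    s=least_squares(f,P[:,:2].mean(0),loss="soft_l1",f_scale=.002); return (s.x*1000).round(1), round(np.abs(s.fun).mean()*1000,1)
for n in ("scene0","side0"):
    p,d,K,R,t=load(n); W=cloud(d,K,R,t); h=hsv(p).astype(int); H,S,V=h[...,0],h[...,1],h[...,2]
    x,y,z=W[...,0],W[...,1],W[...,2]
    near=lambda a,b,r:np.hypot(x-a,y-b)<r
    P=W[near(.540,.02,.09)&(z>.144)&(z<.155)]; print(n,"cartontop",rect(P),len(P),np.percentile(P[:,1],[.5,99.5]))
    # yaw of carton from edges: side lines of top at each y
    for lo in (-.02,0,.02,.04): 
        q=P[(P[:,1]>lo)&(P[:,1]<lo+.02)]
        if len(q)>5: print("   y",lo+.01,"x",np.percentile(q[:,0],[3,97]).round(4))
    for lo in (.515,.53,.545,.56):
        q=P[(P[:,0]>lo)&(P[:,0]<lo+.012)]
        if len(q)>5: print("   x",lo+.006,"y",np.percentile(q[:,1],[3,97]).round(4))
    P=W[near(.68,.02,.14)&(z>.007)&(z<.017)&(S<100)]; print("board",rect(P),np.percentile(P[:,0],[1,99]),np.percentile(P[:,1],[1,99]))
    for lo in (-.05,-.02,.01,.04,.07):
        q=P[(P[:,1]>lo)&(P[:,1]<lo+.02)]; print("   y",lo+.01,"x",np.percentile(q[:,0],[2,98]).round(4))
    for lo in (.6,.63,.66,.69,.72,.74):
        q=P[(P[:,0]>lo)&(P[:,0]<lo+.02)]; print("   x",lo+.01,"y",np.percentile(q[:,1],[2,98]).round(4))
    m=(H>100)&(H<125)&(S>100)
    P=W[near(.78,.02,.13)&(z>.042)&(z<.048)&m]; print("backstop top",rect(P),len(P))
    P=W[near(.46,.05,.12)&(z>.156)&(z<.164)&m]; print("cap",rect(P),len(P),P.mean(0))
    P=W[near(.46,.05,.12)&(z>.01)&(z<.125)&(S>60)&(x<.505)]; print("body",circ(P,.027) if len(P)>9 else 0,len(P))
    P=W[near(.413,-.309,.12)&(z>.012)&(z<.018)]; print("trayrim",rect(P))
    P=W[near(.6,.05,.13)&(z>.289)&(z<.299)]; print("rim",circ(P,.049),rect(P),len(P))
    P=W[near(.525,-.116,.06)&(z>.076)&(z<.084)]; print("jar",rect(P))
    P=W[near(.55,.15,.06)&(z>.061)&(z<.069)]; print("pot",rect(P))
E
```

```text
scene0 cartontop (array([518.2,  23.4]), array([ 76.4, 118. ]), 87.1) 637 [-0.01367084  0.06078012]
   y -0.01 x [0.5097 0.5753]
   y 0.01 x [0.5093 0.5746]
   y 0.03 x [0.4684 0.5736]
   y 0.05 x [0.4784 0.5741]
   x 0.521 y [-0.0126  0.0524]
   x 0.536 y [-0.0126  0.0474]
   x 0.551 y [-0.0125  0.0411]
   x 0.5660000000000001 y [-0.0117  0.0453]
board (array([660.5,  -5.8]), array([221.7, 228. ]), 87.8) [0.57435109 0.75945337] [-0.06753506  0.10180777]
   y -0.04 x [0.6046 0.7557]
   y -0.01 x [0.5751 0.7565]
   y 0.02 x [0.603  0.7576]
   y 0.05 x [0.6033 0.7582]
   y 0.08 x [0.6057 0.7594]
   x 0.61 y [-0.0622  0.1013]
   x 0.64 y [-0.0628  0.1009]
   x 0.67 y [-0.0642  0.1002]
   x 0.7 y [-0.1118  0.0982]
   x 0.73 y [-0.0664  0.0986]
   x 0.75 y [-0.0659  0.0977]
backstop top (array([779.1,  15.7]), array([169.7,   9.6]), 88.8) 226
cap (array([463.5,  52.2]), array([33.8, 39.3]), 63.4) 134 [0.46458573 0.05191612 0.16052637]
body (array([462. ,  53.3]), np.float64(0.5)) 33
trayrim (array([ 411.2, -312.6]), array([133.5, 129.5]), 10.7)
rim (array([643.3,  39.8]), np.float64(14.8)
[... 736 characters left out ...]
406]
   y 0.08 x [0.6086 0.7725]
   x 0.61 y [-0.0605  0.1057]
   x 0.64 y [-0.0594  0.1047]
   x 0.67 y [-0.0615  0.1047]
   x 0.7 y [-0.1087  0.1033]
   x 0.73 y [-0.105   0.1013]
   x 0.75 y [-0.065   0.1017]
backstop top (array([779.2,  14.7]), array([172.7,  11.1]), 88.1) 98
cap (array([464.3,  55.4]), array([33.6, 38.9]), 0.3) 157 [0.46437436 0.05596568 0.15999955]
body (array([464.1,  53. ]), np.float64(0.7)) 454
trayrim (array([ 413.1, -312.2]), array([131.5, 133.7]), 10.9)
rim (array([645.4,  39.9]), np.float64(14.1)) (array([645.4,  40.6]), array([ 98.4, 100.5]), 8.2) 1080
jar (array([ 541.6, -132.1]), array([47.3, 48.4]), 32.4)
pot (array([545.7, 133.6]), array([44.2, 87.7]), 5.4)
```

```bash
cat > h.py <<'E'
import numpy as np, cv2
from scipy.spatial.transform import Rotation as Ro
from workcell import r, command_gripper, optics
from seg import *
BY=np.radians(-1.75); B0=np.array([.604,.0205,0]); BX=np.array([np.cos(BY),np.sin(BY),0]); BYv=np.array([-BX[1],BX[0],0]); Z=np.array([0,0,1.])
def quat(y,z): 
    y=y/np.linalg.norm(y); z=z/np.linalg.norm(z); return Ro.from_matrix(np.c_[np.cross(y,z),y,z]).as_quat()
def lean(fwd,closing,deg):
    a=np.radians(deg); z=-np.cos(a)*Z+np.sin(a)*fwd; return quat(closing,z),z,np.cos(a)*fwd+np.sin(a)*Z
def grip_pose(p,z): return np.asarray(p)-.006*z      # TCP for a grasp point p
def push_pose(p,z,n): return np.asarray(p)-.025*z-.011*n   # TCP for leading tip corner at p
def bp(x,y,z): return B0+BX*x+BYv*y+Z*z
def snap(n,tag):
    p,d=optics.get_image(n); m=optics.camera_model(n); cv2.imwrite(f"pics/{tag}.png",p[:,:,::-1])
    np.savez(f"pics/{tag}.npz",p=p,d=d,**{k:np.array(v) for k,v in m.items()})
DOWN=np.array([1.,0,0,0])
E
python3 - <<'E'
from h import *
print(np.round(optics.camera_model("wrist")["tool_from_camera"],3))
ok=lambda n,p,q:print(n,None if (s:=r.solve_ik(p,q)) is None else np.round(s,2))
ok("bottle",[.4638,.0535,.121],DOWN); ok("tray",[.412,-.312,.126],DOWN)
cy=np.radians(1.8); C=np.array([.542,.041,0]); cx=np.array([np.cos(cy),np.sin(cy),0]); cyv=np.array([-cx[1],cx[0],0])
for s in (1,-1):
  for a in (20,25,30):
    q,z,_=lean(cyv,s*cx,a); ok(f"grip{s}{a}",grip_pose(C-.025*cyv+Z*.13,z),q)
  for a in (25,35):
    q,z,n=lean(BX,s*BYv,a)
    for nm,pt in (("low",bp(-.1,0,.03)),("hi0",bp(-.07,0,.13)),("hi1",bp(.02,0,.148)),("end",bp(.02,0,.045))): ok(f"{nm}{s}{a}",push_pose(pt,z,n),q)
E
```

```text
[[ 0.001 -0.945 -0.326  0.083]
 [ 1.     0.001  0.001  0.001]
 [-0.001 -0.326  0.945 -0.117]
 [ 0.     0.     0.     1.   ]]
bottle [-0.05  0.4   1.86 -0.    0.88  1.52]
tray [-0.8   0.47  1.72 -0.    0.95  0.77]
grip120 [-0.29  0.54  1.63  0.37  1.12 -0.51]
grip125 [-0.33  0.56  1.62  0.44  1.16 -0.58]
grip130 [-0.37  0.58  1.62  0.51  1.21 -0.65]
low125 None
hi0125 [-0.13  0.29  2.05  0.11  0.37 -1.76]
hi1125 [-0.11  0.4   1.8   0.07  0.51 -1.7 ]
end125 None
low135 [-0.15  0.53  2.35  2.94  0.36  1.66]
hi0135 None
hi1135 None
end135 None
grip-120 [-0.29  0.54  1.63  0.37  1.12  2.63]
grip-125 [-0.33  0.56  1.62  0.44  1.16  2.56]
grip-130 [-0.37  0.58  1.62  0.51  1.21  2.49]
low-125 None
hi0-125 [-0.13  0.29  2.05  0.11  0.37  1.38]
hi1-125 [-0.11  0.4   1.8   0.07  0.51  1.44]
end-125 None
low-135 [-0.15  0.53  2.35  2.94  0.36 -1.48]
hi0-135 None
hi1-135 None
end-135 None
```

```bash
python3 - <<'E'
from h import *
ok=lambda n,p,q:print(n,None if (s:=r.solve_ik(p,q)) is None else np.round(s,2))
ok("bottle",[.4638,.0535,.121],[0,1,0,0]); ok("tray",[.412,-.312,.126],[0,1,0,0])
for nm,pt in (("low",bp(-.1,0,.03)),("low2",bp(-.068,0,.03)),("hi0",bp(-.07,0,.13)),("hi1",bp(.02,0,.148)),("end0",bp(-.02,0,.045)),("end",bp(.02,0,.045)),("endhi",bp(.02,0,.06))):
  for a in (15,20,25,30,40,45,50):
    q,z,n=lean(BX,BYv,a); ok(f"{nm} {a}",push_pose(pt,z,n),q)
E
```

```text
bottle [-0.05  0.4   1.86 -0.    0.88 -1.62]
tray [-0.8   0.47  1.72 -0.    0.95 -2.37]
low 15 [-0.12  0.48  2.07  0.07  0.33 -1.73]
low 20 None
low 25 None
low 30 None
low 40 [-0.16  0.58  2.42  2.98  0.56  1.6 ]
low 45 [-0.17  0.66  2.48  3.    0.78  1.57]
low 50 [-0.18  0.75  2.53  3.01  1.01  1.55]
low2 15 [-0.12  0.52  1.99  0.06  0.38 -1.71]
low2 20 None
low2 25 None
low2 30 None
low2 40 [-0.15  0.59  2.33  2.98  0.48  1.63]
low2 45 [-0.15  0.65  2.39  3.    0.68  1.59]
low2 50 [-0.16  0.73  2.44  3.01  0.9   1.57]
hi0 15 [-0.12  0.34  1.9   0.04  0.64 -1.68]
hi0 20 [-0.12  0.31  1.98  0.06  0.51 -1.71]
hi0 25 [-0.13  0.29  2.05  0.11  0.37 -1.76]
hi0 30 None
hi0 40 None
hi0 45 [-0.16  0.33  2.34  2.85  0.31  1.76]
hi0 50 [-0.16  0.37  2.4   2.93  0.51  1.67]
hi1 15 [-0.1   0.45  1.64  0.03  0.79 -1.66]
hi1 20 [-0.1   0.42  1.72  0.04  0.65 -1.67]
hi1 25 [-0.11  0.4   1.8   0.07  0.51 -1.7 ]
hi1 30 [-0.11  0.38  1.88  0.12  0.36 -1.75]
hi1 40 None
hi1 45 None
hi1 50 [-0.13  0.42  2.16  2.89  0.31  1.75]
end0 15 [-0.11  0.55  1.85  0.04  0.49 -1.68]
end0 20 [-0.11  0.53  1.92  0.08  0.34 -1.73]
end0 25 None
end0 30 None
end0 40 [-0.13  0.57  2.2   2.94  0.33  1.68]
end0 45 [-0.14  0.61  2.26  2.99  0.52  1.63]
end0 50 [-0.14  0.67  2.31  3.01  0.71  1.6 ]
end 15 [-0.1   0.6   1.74  0.04  0.55 -1.67]
end 20 [-0.1   0.58  1.81  0.07  0.4  -1.7 ]
end 25 None
end 30 None
end 40 None
end 45 [-0.13  0.63  2.15  2.98  0.43  1.65]
end 50 [-0.13  0.68  2.2   3.01  0.62  1.62]
endhi 15 [-0.1   0.58  1.73  0.03  0.58 -1.67]
endhi 20 [-0.1   0.56  1.8   0.06  0.43 -1.7 ]
endhi 25 [-0.11  0.54  1.88  0.12  0.28 -1.76]
endhi 30 None
endhi 40 None
endhi 45 [-0.13  0.6   2.15  2.96  0.39  1.67]
endhi 50 [-0.13  0.64  2.2   3.    0.57  1.63]
```

```bash
python3 - <<'E'
from h import *
Q=np.array([0,1.,0,0]); b=np.array([.4638,.0535]); t=np.array([.412,-.312])
command_gripper(.085,40)
r.reach([*b,.24],Q)
r.move_straight([*b,.121],Q,speed=.12,max_force=8)
command_gripper(.03,40); s=r.read_state(); print("grip",s["grip_width"],s["eef_pos"],s["time_s"])
r.move_straight([*b,.20],speed=.15)
r.reach([*t,.20],Q)
print("touch",r.move_straight([*t,.120],speed=.08,max_force=4)); s=r.read_state(); print(s["eef_pos"],s["contact_force"])
command_gripper(.075)
r.move_straight([*t,.23],speed=.2)
snap("side","side1"); snap("scene","scene1"); print(r.read_state()["time_s"])
E
python3 - <<'E'
from seg import *
import cv2
cv2.imwrite("pics/both1.png",np.vstack([cv2.imread("pics/side1.png")[120:320],cv2.imread("pics/scene1.png")[130:330]]))
E
```

```text
grip 0.0528942164357572 [0.46418879 0.05356517 0.12171851] 4.05
touch True
[ 0.41156508 -0.31115974  0.1262482 ] [-0.07399074 -0.03231766  2.11970694]
8.075
```

View pics/both1.png

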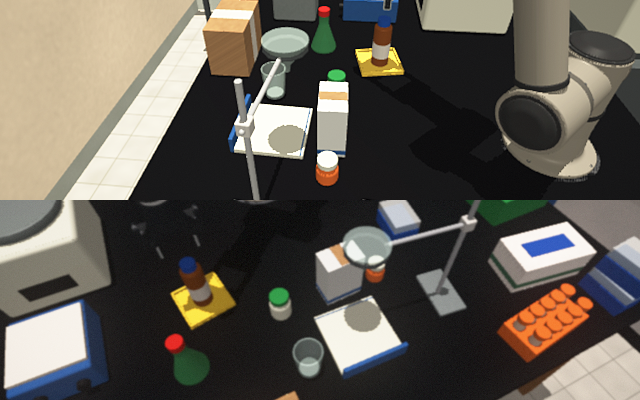

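The bottle now stands upright in the tray (side crop 381,42; scene crop 197,282), and the carton is untouched (333,118). Next I'll grip the carton across its depth, with the gripper leaning sideways clear of the funnel, and slide it square to the board edge.

```bash
python3 - <<'E'
from h import *
C=np.array([.5412,.0405,0]); cy=np.radians(1.8); cx=np.array([np.cos(cy),np.sin(cy),0]); cv=np.array([-cx[1],cx[0],0])
q,z,_=lean(cv,-cx,25); q2,z2,_=lean(BYv,-BX,25)
g=lambda c,yv,z: grip_pose(c-.025*yv+Z*.128,z)
command_gripper(.085,30)
p=g(C,cv,z)
r.reach(p-.08*z,q)
print("hit",r.move_straight(p,q,speed=.12,max_force=6))
command_gripper(.05,30); s=r.read_state(); print("grip",s["grip_width"],s["grip_force"],s["eef_pos"]-p,s["time_s"])
print("hit",r.move_straight(g(bp(-.040,0,0),BYv,z2),q2,speed=.05)); s=r.read_state(); print(s["contact_force"],s["torque"])
e=g(bp(-.026,0,0),BYv,z2)
print("edge",r.move_straight(e,speed=.03,max_force=10)); s=r.read_state(); print("left mm",(e-s["eef_pos"])*1000,s["contact_force"])
r.hold(.3); command_gripper(.085); c=r.read_state()["eef_pos"]
r.move_straight(c-.08*z2,speed=.15)
r.reach([.42,-.08,.27],np.array([0,1.,0,0]))
snap("side","side2"); snap("scene","scene2"); print(r.read_state()["time_s"])
a=cv2.imread("pics/side2.png")[150:300,180:440]; b=cv2.imread("pics/scene2.png")[140:290,260:520]
cv2.imwrite("pics/both2.png",cv2.resize(np.vstack([a,b]),None,fx=2,fy=2))
for n in ("scene2","side2"):
    p,d,K,R,t=load(n); W=cloud(d,K,R,t); x,y,zz=W[...,0],W[...,1],W[...,2]
    P=W[(abs(zz-.15)<.005)&(abs(x-.57)<.06)&(abs(y-.02)<.075)]
    for lo in (-.03,-.01,.01,.03,.05):
        k=P[(P[:,1]>lo)&(P[:,1]<lo+.02)]
        if len(k)>5: print("   y",lo+.01,"x",np.percentile(k[:,0],[3,97]).round(4))
    for lo in (.545,.56,.575,.59):
        k=P[(P[:,0]>lo)&(P[:,0]<lo+.012)]
        if len(k)>5: print("   x",lo+.006,"y",np.percentile(k[:,1],[3,97]).round(4))
E
```

```text
hit False
grip 0.06787909762394305 34.353883266448975 [ 0.00027812 -0.00047334  0.00086406] 13.55
hit False
[-8.15085288  4.18307159 15.14983204] [1.8266536  1.88347025 0.55728089]
edge True
left mm [ 5.77499616 -2.78190746 -1.67818571] [-1.73126704  0.45711372  5.36526873]
19.9
   y -0.019999999999999997 x [0.5362 0.6009]
   y 0.0 x [0.5371 0.601 ]
   y 0.02 x [0.5369 0.6015]
   y 0.04 x [0.5359 0.6021]
   y 0.060000000000000005 x [0.5736 0.6037]
   x 0.551 y [-0.0185  0.0418]
   x 0.5660000000000001 y [-0.0189  0.0448]
   x 0.581 y [-0.019   0.0489]
   x 0.596 y [-0.0184  0.0585]
   y -0.019999999999999997 x [0.5379 0.6003]
   y 0.0 x [0.5357 0.6006]
   y 0.02 x [0.538  0.6008]
   y 0.04 x [0.5375 0.6012]
   y 0.060000000000000005 x [0.5369 0.6014]
   x 0.551 y [-0.013   0.0849]
   x 0.5660000000000001 y [-0.016   0.0856]
   x 0.581 y [-0.0138  0.0856]
   x 0.596 y [-0.0152  0.0857]
```

View pics/both2.png

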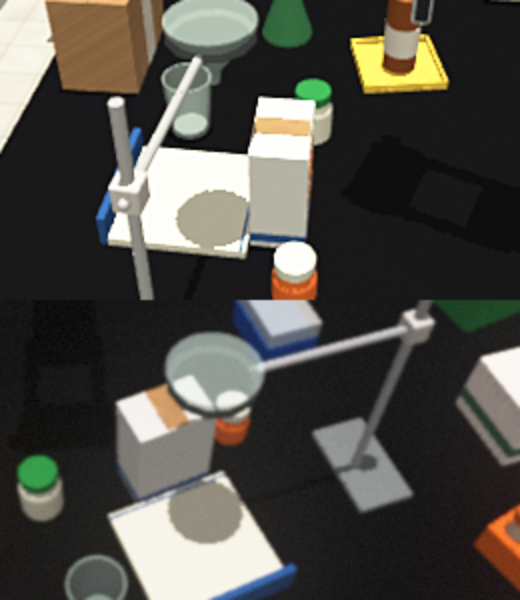

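Both views show the carton upright at the board's near edge (seam at about px 250,235 in the side crop). But it slipped in the grip sideways: it moved only about 7 of 18 mm and is still about 11.5 mm left of the middle. I'll regrip harder, take the downward load off, and shift it.

```bash
cat > meas.py <<'E'
from h import *
def top(tag):
    for n in ("scene","side"):
        snap(n,n+tag); p,d,K,R,t=load(n+tag); W=cloud(d,K,R,t); x,y,zz=W[...,0],W[...,1],W[...,2]
        P=W[(abs(zz-.15)<.005)&(abs(x-.57)<.06)&(abs(y-.02)<.075)]
        m=(P[:,0]>.545)&(P[:,0]<.59); print(n,"y",np.percentile(P[m,1],[2,98]).round(4))
        for lo in (-.03,.0,.03):
            k=P[(P[:,1]>lo)&(P[:,1]<lo+.025)]
            if len(k)>5: print("   y",lo+.0125,"x",np.percentile(k[:,0],[3,97]).round(4))
E
python3 - <<'E'
from meas import *
q,z,_=lean(BYv,-BX,25); C=np.array([.569,.034,0]); 
g=lambda c: grip_pose(c-.030*BYv+Z*.130,z)
p=g(C)
r.reach(p-.08*z,q); f0=r.read_state()["contact_force"]
print("hit",r.move_straight(p,q,speed=.12,max_force=6))
command_gripper(.05,90); s=r.read_state(); p0=s["eef_pos"]; print("grip",s["grip_width"],s["grip_force"],p0-p,(s["contact_force"]-f0).round(1))
p1=p0
for k in range(5):
    f=r.read_state()["contact_force"]-f0
    if f[2]<0: break
    p1=p1+Z*.0008; r.move_straight(p1,speed=.02)
print("relieved",k,(r.read_state()["contact_force"]-f0).round(1))
p1=p1-BX*.003; r.move_straight(p1,speed=.04)
p1=p1-BYv*.0115; r.move_straight(p1,speed=.04); print((r.read_state()["contact_force"]-f0).round(1))
e=p1+BX*.009; print("edge",r.move_straight(e,speed=.03,max_force=10)); s=r.read_state(); print("left",((e-s["eef_pos"])*1000).round(1),(s["contact_force"]-f0).round(1))
command_gripper(.085); c=r.read_state()["eef_pos"]
r.move_straight(c-.08*z,speed=.15)
r.reach([.42,-.08,.27],np.array([0,1.,0,0]))
top("3"); print(r.read_state()["time_s"])
E
```

```text
hit False
grip 0.06688804169585988 101.78061604499817 [ 0.00054949 -0.00078802  0.00132976] [ 1.  -2.   5.4]
relieved 1 [ 1.5  0.5 -3.4]
[ 0.9 -0.1 -3.1]
edge True
left [ 5.3 -0.7  0.6] [-1.2  0.4  2. ]
scene y [-0.0303  0.0477]
   y -0.017499999999999998 x [0.5357 0.6006]
   y 0.0125 x [0.5362 0.601 ]
   y 0.042499999999999996 x [0.5363 0.6015]
side y [-0.0274  0.0744]
   y -0.017499999999999998 x [0.5362 0.6   ]
   y 0.0125 x [0.5368 0.6004]
   y 0.042499999999999996 x [0.5369 0.6006]
30.9167
```

Lateral error is now within about 1 mm in both views. Now for the tip-over.

```bash
python3 - <<'E'
from meas import *
def wp(th,ln):
    a=np.radians(th); x,z=-.068,.106
    q,zt,n=lean(BX,BYv,ln); return push_pose(bp(x*np.cos(a)+z*np.sin(a),0,.012-x*np.sin(a)+z*np.cos(a)),zt,n),q
W=[wp(0,25),wp(12,25),wp(20,27),wp(28,29),wp(36,30)]
pre=W[0][0]-BX*.025
for p,q in W+[(pre,W[0][1])]: assert r.solve_ik(p,q) is not None
command_gripper(.05); f0=r.read_state()["contact_force"]
r.reach(pre-BX*.03+Z*.08,W[0][1]); r.move_straight(pre,W[0][1],speed=.2)
for p,q in W:
    r.move_straight(p,q,speed=.06); print((r.read_state()["contact_force"]-f0).round(1))
r.hold(.3); snap("side","side4")
c=r.read_state()["eef_pos"]; r.move_straight(c-BX*.08,speed=.2)
snap("side","side5"); snap("scene","scene5"); print(r.read_state()["time_s"])
a=cv2.imread("pics/side5.png")[150:300,180:440]; b=cv2.imread("pics/scene5.png")[140:290,260:520]; c=cv2.imread("pics/side4.png")[150:300,180:440]
cv2.imwrite("pics/both5.png",cv2.resize(np.vstack([c,a,b]),None,fx=1.3,fy=1.3))
E
```

```text
[-0.2  1.8  0. ]
[-1.3  1.3  0.5]
[-0.1  1.8 -0. ]
[-0.5  1.   1.1]
[0.  1.2 1. ]Traceback (most recent call last):
  File "<stdin>", line 13, in <module>
workcell.PlanningError: the arm cannot follow that straight line within its joint ranges
```

```bash
python3 - <<'E'
from meas import *
q,zt,n=lean(BX,BYv,20)
c=r.read_state()["eef_pos"]; r.move_straight(c-BX*.07,q,speed=.2)
snap("side","side5"); snap("scene","scene5"); print(r.read_state()["time_s"])
a=cv2.imread("pics/side5.png")[150:300,180:440]; b=cv2.imread("pics/scene5.png")[140:290,260:520]; c=cv2.imread("pics/side4.png")[150:300,180:440]
cv2.imwrite("pics/both5.png",cv2.resize(np.vstack([c,a,b]),None,fx=1.3,fy=1.3))
for k in ("scene5","side5"):
    p,d,K,R,t=load(k); W=cloud(d,K,R,t); x,y,z=W[...,0],W[...,1],W[...,2]
    P=W[(abs(z-.08)<.005)&(abs(x-.67)<.09)&(abs(y-.02)<.075)]; print(k,len(P))
    for lo in (-.03,-.01,.01,.03,.05):
        s=P[(P[:,1]>lo)&(P[:,1]<lo+.02)]
        if len(s)>5: print("   y",lo+.01,"x",np.percentile(s[:,0],[3,97]).round(4))
    for lo in (.60,.64,.68,.72):
        s=P[(P[:,0]>lo)&(P[:,0]<lo+.02)]
        if len(s)>5: print("   x",lo+.01,"y",np.percentile(s[:,1],[3,97]).round(4))
E
```

```text
36.0583
scene5 2132
   y -0.019999999999999997 x [0.5837 0.7189]
   y 0.0 x [0.5856 0.7185]
   y 0.02 x [0.5854 0.7198]
   y 0.04 x [0.5854 0.7204]
   y 0.060000000000000005 x [0.5849 0.721 ]
   x 0.61 y [-0.0308  0.0696]
   x 0.65 y [-0.0314  0.0677]
   x 0.6900000000000001 y [-0.0327  0.0671]
   x 0.73 y [-0.0135  0.0678]
side5 1740
   y -0.019999999999999997 x [0.5847 0.7158]
   y 0.0 x [0.5837 0.7166]
   y 0.02 x [0.5838 0.7183]
   y 0.04 x [0.5849 0.718 ]
   y 0.060000000000000005 x [0.584  0.7194]
   x 0.61 y [-0.0257  0.073 ]
   x 0.65 y [-0.0291  0.0718]
   x 0.6900000000000001 y [-0.0294  0.0704]
   x 0.73 y [-0.0064  0.07  ]
```

View pics/both5.png

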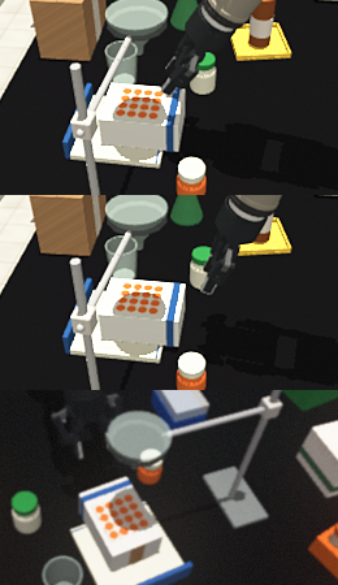

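The carton lies on the board with its orange caps up (side crop ~140,300). It is on the middle within about 1 mm, with its far end about 40 mm short of the backstop. The bottle is still upright. Now the push home.

```bash
python3 - <<'E'
from meas import *
q,z,n=lean(BX,BYv,20); P=lambda x:push_pose(bp(x,0.0,.036),z,n)
command_gripper(.06); 
r.move_straight(P(-.065)+Z*.06,q,speed=.2); r.move_straight(P(-.065),q,speed=.2)
r.move_straight(P(.004),q,speed=.06)
print("home",r.move_straight(P(.034),speed=.03,max_force=20)); s=r.read_state()
print("board x of tip",(s["eef_pos"]-P(0))@BX,s["contact_force"],s["time_s"])
r.hold(.2); r.move_straight(s["eef_pos"]-BX*.04,speed=.15); r.move_straight(s["eef_pos"]-BX*.08+Z*.06,speed=.2)
snap("side","side6"); snap("scene","scene6"); print(r.read_state()["time_s"])
a=cv2.imread("pics/side6.png")[120:320,160:460]; b=cv2.imread("pics/scene6.png")[140:340,150:450]
cv2.imwrite("pics/both6.png",cv2.resize(np.vstack([a,b]),None,fx=1.5,fy=1.5))
for k in ("scene6","side6"):
    p,d,K,R,t=load(k); W=cloud(d,K,R,t); x,y,zz=W[...,0],W[...,1],W[...,2]
    Q=W[(abs(zz-.08)<.005)&(abs(x-.69)<.11)&(abs(y-.02)<.075)]; print(k,len(Q))
    for lo in (-.03,-.01,.01,.03,.05):
        s=Q[(Q[:,1]>lo)&(Q[:,1]<lo+.02)]
        if len(s)>5: print("   y",lo+.01,"x",np.percentile(s[:,0],[2,98]).round(4))
    for lo in (.63,.66,.70,.74):
        s=Q[(Q[:,0]>lo)&(Q[:,0]<lo+.02)]
        if len(s)>5: print("   x",lo+.01,"y",np.percentile(s[:,1],[3,97]).round(4))
E
```

```text
Traceback (most recent call last):
workcell.PlanningError: the arm cannot follow that straight line within its joint ranges
```

```bash
sed -i '$a def PP(x,ln,zz=.040):\n    q,z,n=lean(BX,BYv,ln); return push_pose(bp(x,0,zz),z,n),q' meas.py
python3 - <<'E'
from meas import *
for x,l,z in ((-.055,13,.04),(-.055,13,.11),(-.03,17,.04),(-.03,19,.04),(0,20,.04),(.034,20,.04),(.034,23,.04)):
    s=r.solve_ik(*PP(x,l,z)); print(x,l,z,None if s is None else np.round(s,2))
s=r.read_state(); print(s["eef_pos"],np.round(s["joint_positions"],2))
E
```

```text
-0.055 13 0.04 [-0.11  0.52  1.92  0.04  0.48 -1.68]
-0.055 13 0.11 [-0.11  0.4   1.85  0.03  0.66 -1.67]
-0.03 17 0.04 [-0.11  0.54  1.91  0.06  0.4  -1.7 ]
-0.03 19 0.04 [-0.11  0.53  1.94  0.08  0.34 -1.72]
0 20 0.04 [-0.11  0.56  1.87  0.08  0.36 -1.71]
0.034 20 0.04 [-0.1   0.61  1.78  0.06  0.41 -1.7 ]
0.034 23 0.04 [-0.11  0.6   1.82  0.09  0.32 -1.73]
[0.51975118 0.02310403 0.11516698] [-0.12  0.38  2.    0.08  0.42 -1.72]
```

```bash
python3 - <<'E'
from meas import *
r.move_straight(*PP(-.055,13,.11),speed=.2); r.move_straight(*PP(-.055,13),speed=.2)
r.move_straight(*PP(-.03,19),speed=.1); r.move_straight(*PP(.004,20),speed=.06)
e,q=PP(.034,20); print("home",r.move_straight(e,q,speed=.03,max_force=20)); s=r.read_state()
print("board x of tip",(s["eef_pos"]-PP(0,20)[0])@BX,s["contact_force"],s["time_s"])
r.hold(.2)
r.move_straight(*PP(-.03,18),speed=.15); r.move_straight(*PP(-.055,13,.11),speed=.2)
snap("side","side6"); snap("scene","scene6"); print(r.read_state()["time_s"])
a=cv2.imread("pics/side6.png")[120:320,160:460]; b=cv2.imread("pics/scene6.png")[140:340,150:450]
cv2.imwrite("pics/both6.png",cv2.resize(np.vstack([a,b]),None,fx=1.5,fy=1.5))
for k in ("scene6","side6"):
    p,d,K,R,t=load(k); W=cloud(d,K,R,t); x,y,zz=W[...,0],W[...,1],W[...,2]
    Q=W[(abs(zz-.08)<.005)&(abs(x-.69)<.11)&(abs(y-.02)<.075)]; print(k,len(Q))
    for lo in (-.03,-.01,.01,.03,.05):
        s=Q[(Q[:,1]>lo)&(Q[:,1]<lo+.02)]
        if len(s)>5: print("   y",lo+.01,"x",np.percentile(s[:,0],[2,98]).round(4))
    for lo in (.63,.66,.70,.74):
        s=Q[(Q[:,0]>lo)&(Q[:,0]<lo+.02)]
        if len(s)>5: print("   x",lo+.01,"y",np.percentile(s[:,1],[3,97]).round(4))
E
```

```text
home True
board x of tip 0.022389707808851567 [0.06312925 0.23859259 0.50897974] 39.3
40.6167
scene6 2443
   y -0.019999999999999997 x [0.6254 0.77  ]
   y 0.0 x [0.6271 0.7716]
   y 0.02 x [0.6271 0.7721]
   y 0.04 x [0.6268 0.7724]
   y 0.060000000000000005 x [0.627  0.7729]
   x 0.64 y [-0.031   0.0691]
   x 0.67 y [-0.0319  0.0669]
   x 0.71 y [-0.0332  0.0669]
   x 0.75 y [-0.0348  0.0655]
side6 1454
   y -0.019999999999999997 x [0.6255 0.7686]
   y 0.0 x [0.6253 0.7627]
   y 0.02 x [0.6256 0.756 ]
   y 0.04 x [0.6257 0.7703]
   y 0.060000000000000005 x [0.6272 0.7729]
   x 0.64 y [-0.0266  0.073 ]
   x 0.67 y [-0.0276  0.0723]
   x 0.71 y [-0.0287  0.0705]
   x 0.75 y [-0.0339  0.039 ]
```

View pics/both6.png

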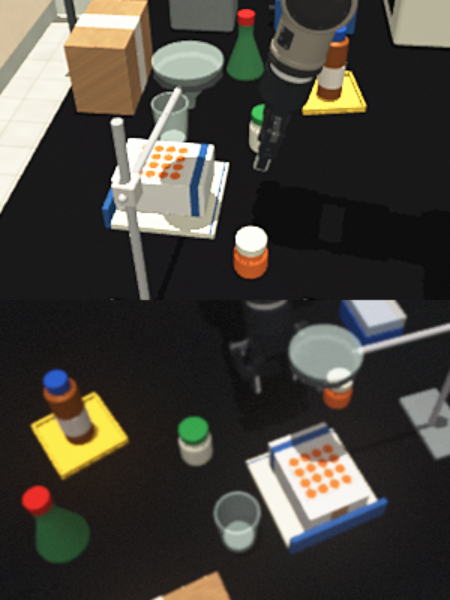

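The carton is flat against the backstop (scene crop ~320,500), square and centred with its caps up. The bottle stands in the tray (68,415), nothing else has moved, and the gripper is clear.

```bash
python3 -c "
from workcell import r
print(r.finish_job())"
```

```text
the job is handed in; nothing more can be done
None
```

The job is handed in: the bottle stands upright in the tray, and the carton lies caps-up, centred to about 1 mm and home against the backstop, 41 s in on the robot clock and with nothing else seen to move.

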